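# Load a finger mould plate into the tilted filling stand

## Robot

A 7-joint arm with a two-finger parallel gripper is mounted at the origin on the work surface. World frame = base frame: x ahead of the robot, y to its left, z up, the work surface at z = 0. Lengths are in m, angles in rad, forces in N, time in s.
With the tool pointing down it reaches from about 0.425 to 0.925 m from the base axis. Payload 6.8 kg.
Tool frame: the origin (TCP) lies midway between the tips of the shut fingers; the grasp point (between the pads) lies r.grip_point_offset behind it (r.grip_point_offset is the distance from the TCP to the grasp point, in m); z points along the fingers, y is the direction in which the jaws open and shut (so a half turn about z gives the same grasp; the last joint's range is limited). The gripper opens to 85 mm and grips with 20 to 120 N. Pads are 22 mm wide; open, the fingers measure 114 mm over their backs; the gripper's body (76 mm by 85 mm) begins 54 mm behind the grasp point. The pads swing forward as they close: fully open they stand 13 mm farther back than shut.
Start: joints at [-1.234, 0.477, 0.022, 1.555, -0.011, 1.109, -0.083], TCP at [0.29, 0.609, 0.231] pointing down, gripper open.
Joint ranges: [-2.96, 2.96], [-0.34, 2.1], [-1.41, 1.46], [0.24, 2.44], [-1.37, 4.51], [0.17, 1.92], [-2.96, 2.96]. Speed limits (rad/s): [2.39, 2.39, 3.14, 3.14, 3.14, 3.14, 3.14].

## Interface

Orientations are given as a rotation vector (axis times angle).
In Python, from bench import r gives the robot as it stands. The module is installed in compiled form; this text tells all that it offers.
- The arm moves only by the tool play_rows, never from a script. Its argument "deltas" is a list of rows, each a list of 3 entries, a list of its own where there are three numbers: the finger opening in mm, from 0 to 85.4, then the shift along the tool's x, y, z in mm, then the turn, a rotation vector about the tool's x, y, z in rad. A call has 1 to 8 rows; each row is the pose to reach, as a shift and turn from the pose measured when the call began, along the tool's axes at that moment; what a row does not reach only later rows make up. A row lasts 1/8 s, in which the tool goes at most 62.5 mm and 10.7 degrees, less where a joint would pass 70% of its speed; a pose out of reach is approached as far as the arm can. A call with a gripper value outside its range is refused whole. The fingers move at their own pace and stop on an object; "squeeze" is the grip in N (left out, the last holds). Time passes only in rows, so rows that repeat a pose let the fingers close. It gives the time, the measured TCP pose, the force and the opening at its end, in the units of the state.
- r.get_obs(): the state, without advancing time (a new reading comes with each control period).
- r.grab_frame(name): name is "scene" or "top" or "wrist"; returns (picture, depth): 480x640x3 uint8, red, green, blue; 480x640 float32, m along the optical axis (not along the pixel's ray), 0 where there is no reading.
- r.camera_model(name): a dict with "mtx" (3x3 intrinsics, pixels), "D" ([k1, k2, p1, p2, k3] as OpenCV has them; the pictures are not rectified), "rvec" (rotation vector, rad) and "tvec" (3), from world to camera coordinates, as OpenCV has them; the wrist camera has in their place "T_tool_cam" (4x4, takes a point from camera to tool coordinates, whose origin is the TCP and whose axes are the flange's). Camera axes: x right, y down, z forward; pixel columns grow to the right and rows downward; lengths in m; the calibration is good to about 2 mm. A picture is of the moment at which its call begins: read the wrist's pose just before it. camera_model takes no time and is no camera call.
- r.hand_in(): hands the job in, once; it reports no verdict.
The state is a dict: "clock": time; "joints": joint angles; "qvel": joint speeds; "tau": joint torques, N m; "tcp_pos": TCP position; "orientation": TCP orientation; "contact_force": force on the tool from outside, world axes, zero at the start; "moment": the same for the moment, N m; "grip_width": finger opening in m.
Only numpy, scipy, OpenCV 4.12 (cv2) and the standard library are available. Lean on these libraries where they do the work, as an engineer would, in place of code of your own. Each camera call takes 0.05 s, during which the arm holds its last target. There are 200 camera calls.

## Task

Drag the long mould plate forward out of its bay in the plywood rack, then pick it up and lay it gently, long side along the stand's longer fence, on the upper part of the stand's sloping bed, well away from the fences, so that it slides down into the low corner and rests flat against both fences. Then swing the latch round as far as it goes, so that its arm lies across the plate, and let go. Leave the short plate in the other bay, the plaster hand, the jar and the brush cup where they are.

Things in the scene. Friction and masses are not known exactly. Their poses are not given: they have to be found in the camera images.
- plate_center (a point): centre (half-way up) of the long mould plate: loose flat aluminium plate 96 x 58 x 15 mm (its x, y, z), 0.15 to 0.31 kg, three dark finger shapes on its flat top. It starts lying on the bench in one of the rack's two bays, x axis along the rack's x, front edge 2 to 5 mm inside the bay's mouth. Friction on bench and rack about 0.25; pressing with 10 N or so drags it. Either way round fits the stand
- stub_center (a point): centre of the short plate in the other bay: loose, 60 x 58 x 15 mm, one dark finger shape on top; to be left alone
- rack: plywood rack fixed on the bench, 118 mm deep, 154 wide; origin on the bench in the middle of its open front (mouth); x points into the bays, away from the robot, y left, z up. Two bays 63.5 mm wide, centres at y = +36.25 and -36.25 mm, their floor is the bench. Walls 9 mm thick and, for the first 50 mm from the mouth, 18 mm high with no roof
- bed: sloping bed of the fixed filling stand, slippery (friction about 0.1), 160 x 130 mm (x, y). Origin: its low corner on the surface, 50 mm above the bench, where the fences' inner faces meet. x runs uphill along the longer fence (at y = -8 to 0), y uphill along the shorter fence (at x = -8 to 0), z out of the bed; both slope about 15 degrees. Fences 16 mm high, 8 thick
- latch (a joint): swing latch on a post outside the shorter fence, rad: at 0 (starts -0.35 to 0.15) its arm lies along the outside of that fence, pointing to the bed's +y; grows clockwise seen from above; at its stop, 1.571, it points to the bed's +x, 4.5 mm above the seated plate. Axis: the bed's z. The hinge is stiff (0.05 N m) and stays where it is left
- latch_knob (a point): grip point of the latch's upright round black knob, on its axis (parallel to the bed's z): 16 mm in diameter, its top 11 mm above this point; it stands on the 16 mm wide flat arm, whose top lies 25 mm below this point
- latch_pivot (a point): point on the latch's hinge axis, level (along the bed's z) with the knob's grip point, 68 mm from it; at x = -20, y = 29, z = 50.5 mm in the bed's frame
- cast: white plaster hand standing on its wrist, 190 mm tall, about 100 mm wide, loose bystander; origin in the middle of its foot
- jar: white jar with a green cap, 60 mm across, 75 mm tall, loose bystander; origin in the middle of its underside
- brush_cup: grey cup of brushes, 72 mm across, about 180 mm tall with the brushes, loose bystander; origin in the middle of its underside
- rack_roof (a point): middle of the front edge of the rack's roof, on its top face: 50 mm in from the mouth, 30 mm above the bench (roof underside 24 mm). The roof covers the rear of the plate, so it cannot be lifted out, and the bay walls leave no room for fingers beside it; in front of the mouth the bench is clear
- bed_seat (a point): where the plate's centre lies when it is seated in the corner, long side along the bed's x: x = 48, y = 29, z = 7.5 mm in the bed's frame
Things that resemble listed ones, but are neither listed nor needed, are in the scene too. Of the things shaped like the rack, the plywood one is meant.

How it is judged:
On the way, in this order (a step that is already met when the one before it is completed fails the run):
1. the long plate has been dragged forward out of its bay, still lying flat on the bench (x of plate_center in the frame of rack below -0.03 m and height (world z) of plate_center below 0.012 m and angle between plate_center's own z axis and vertical below 0.1 rad), for 0.1 s.
2. the plate has been lifted clear of the bench (height (world z) of plate_center above 0.04 m), for 0.1 s.
3. the plate is set on the bed uphill, at least 20 mm clear of its seat along both fences (contact force between plate and bed above 0.1 N and x of plate_center in the frame of bed above 0.068 m and y of plate_center in the frame of bed above 0.049 m).
4. the plate lies in the low corner against both fences, let go, with the latch still open (x of plate_center in the frame of bed below 0.051 m and y of plate_center in the frame of bed below 0.032 m and z of plate_center in the frame of bed below 0.01 m and angle between the x axis of plate_center and the x axis of bed, either way round below 0.06 rad and contact force between the fingers and plate below 0.05 N and value of joint latch below 0.8 rad), for 0.2 s.
At the end, for the whole second after the job is handed in: The long plate lies flat and at rest in the bed's low corner, within 3 mm of both fences and square to them within 0.06 rad, and the latch is within 0.17 rad of its stop, across the plate (x of plate_center in the frame of bed between 0.044 and 0.051 m and y of plate_center in the frame of bed between 0.025 and 0.032 m and z of plate_center in the frame of bed below 0.01 m and angle between the x axis of plate_center and the x axis of bed, either way round below 0.06 rad and angle between the z axis of plate_center and the z axis of bed, either way round below 0.05 rad and linear speed of plate below 0.02 m/s and value of joint latch above 1.4 rad); the robot touches nothing.
It fails at once if the short plate is moved more than 20 mm (distance of stub_center from where it was at the start of the episode above 0.02 m).
It fails at once if the plaster hand is moved more than 20 mm (distance of cast from where it was at the start of the episode above 0.02 m).
It fails at once if the jar is moved more than 20 mm (distance of jar from where it was at the start of the episode above 0.02 m).
It fails at once if the brush cup is moved more than 20 mm (distance of brush_cup from where it was at the start of the episode above 0.02 m).
It fails at once if the plate is dropped or thrown (moves at over 0.9 m/s while not held; sliding down the bed stays below 0.75) (linear speed of plate above 0.9 m/s and contact force between the fingers and plate below 0.05 N).
It also fails if it takes over 64 s, if anything falls off the work surface, if the arm or the gripper's body presses on something with over 40 N, if the wrist force passes 120 N, or if a joint passes its speed limit or range.

## Working session

There is one attempt and no reset: what is moved stays moved. The work goes in short steps, Python scripts to look and compute and a tool call to move; the robot and the scene stay as the last step left them, time stands still between calls to the robot, and variables do not carry over. Pictures are saved under pics/ and viewed, about 8 in all and at most 12, crops included, and the job is handed in when it is done.

Besides the shell and the picture viewer there is one more tool, called after "Call:" as name([rows], argument=value, ...), one row to a line, values as JSON. play_rows: Moves the arm, as the interface text tells. Its arguments: {"type":"object","properties":{"deltas":{"type":"array"},"squeeze":{"type":"number"}},"required":["deltas"]}

```bash
mkdir -p pics; cat > h.py <<'E'
import numpy as np, cv2
from scipy.spatial.transform import Rotation as R
from bench import r
def cam(n,o=None):
    m=r.camera_model(n);K=np.array(m["mtx"],float);D=np.array(m["D"],float)
    if "T_tool_cam" in m:
        o=o or r.get_obs();T=np.eye(4);T[:3,:3]=R.from_rotvec(o["orientation"]).as_matrix();T[:3,3]=o["tcp_pos"]
        W=T@np.array(m["T_tool_cam"]); 
    else:
        E=np.eye(4);E[:3,:3]=R.from_rotvec(np.ravel(m["rvec"])).as_matrix();E[:3,3]=np.ravel(m["tvec"]);W=np.linalg.inv(E)
    return K,D,W
def grab(n,tag):
    o=r.get_obs();im,d=r.grab_frame(n);K,D,W=cam(n,o)
    cv2.imwrite(f"pics/{tag}.png",im[:,:,::-1]);np.savez(f"{tag}.npz",im=im,d=d,K=K,D=D,W=W)
    return im,d,K,D,W
def load(tag):
    z=np.load(f"{tag}.npz");return [z[k] for k in("im","d","K","D","W")]
def ray(px,K,D,W):
    u=cv2.undistortPoints(np.array(px,float).reshape(-1,1,2),K,D).reshape(-1,2)
    return np.c_[u,np.ones(len(u))]@W[:3,:3].T, W[:3,3]
def onplane(px,z,K,D,W):
    v,c=ray(px,K,D,W);return c+v*((z-c[2])/v[:,2])[:,None]
def bydepth(px,d,K,D,W):
    v,c=ray(px,K,D,W);p=np.array(px).reshape(-1,2).astype(int);return c+v*d[p[:,1],p[:,0]][:,None]
E
python3 - <<'E'
from h import *
for n in("top","scene"):
    im,d,K,D,W=grab(n,n);print(n,W.round(3).tolist(),(d>0).mean())
print(r.get_obs(),r.grip_point_offset)
print(r.camera_model("wrist")["T_tool_cam"])
E
```

```text
top [[0.009, -0.984, 0.179, 0.347], [-1.0, -0.011, -0.009, -0.062], [0.011, -0.179, -0.984, 1.135], [0.0, 0.0, 0.0, 1.0]] 0.9962272135416667
scene [[0.45, 0.691, -0.565, 1.084], [0.893, -0.346, 0.287, -0.344], [0.003, -0.634, -0.773, 0.843], [0.0, 0.0, 0.0, 1.0]] 0.99619140625
{'clock': 0.1, 'joints': array([-1.23406826,  0.47774105,  0.02233787,  1.55633572, -0.01146485,
        1.10931478, -0.08312903]), 'qvel': array([-0.00082133,  0.00064581, -0.00059105, -0.00141625, -0.00132624,
        0.00053416,  0.00026164]), 'tau': array([ 4.07910295e-03, -5.97764146e+01,  1.61345713e+00, -2.81950557e+01,
        1.27938436e-02,  5.03298841e-03, -1.60472467e-05]), 'tcp_pos': array([0.29024194, 0.60882443, 0.23041415]), 'orientation': array([-6.92922078e-01, -3.06399716e+00,  2.60151574e-03]), 'contact_force': array([ 0.79079115, -0.18874783,  0.58681749]), 'moment': array([ 0.04679161, -0.00354239, -0.02439456]), 'grip_width': 0.08512171465992108} 0.0187
[[ 4.26846406e-04 -9.54219963e-01 -2.99105468e-01  7.81915795e-02]
 [ 9.99999862e-01  3.15670001e-04  4.20011481e-04 -1.34206333e-04]
 [-3.06364716e-04 -2.99105606e-01  9.54219966e-01 -1.43254022e-01]
 [ 0.00000000e+00  0.00000000e+00  0.00000000e+00  1.00000000e+00]]
```

View pics/top.png

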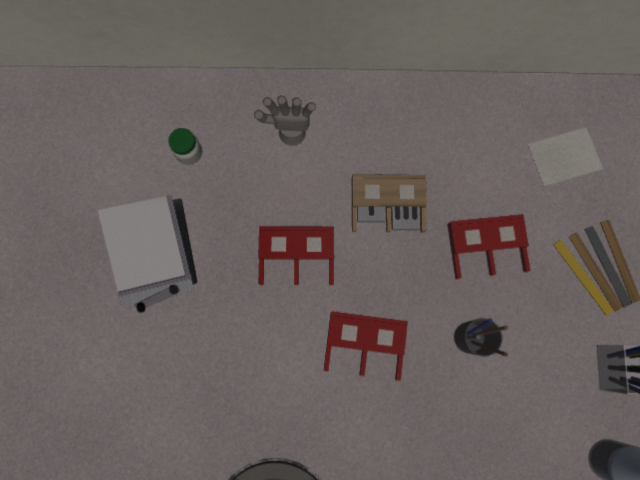

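View pics/scene.png

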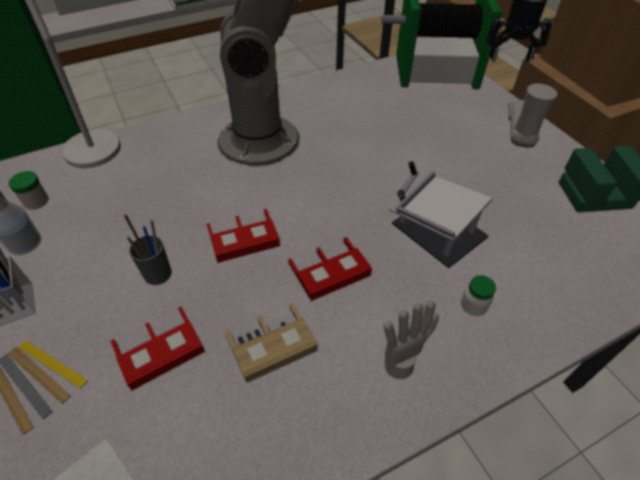

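The plywood rack is at top px (390,205), between three red decoy racks at (297,255), (367,345) and (490,245). Its right bay seems to hold the three-finger long plate at (407,215), and its left bay the one-finger short plate at (371,212). The stand is at (145,245) and its latch at (155,298). I'll check close crops and measure.

```bash
python3 - <<'E'
from h import *
im,d,K,D,W=load("top")
a=cv2.resize(im[180:320,85:205],None,fx=4,fy=4,interpolation=3)[:560]
b=cv2.resize(im[165:240,345:435],None,fx=3.5,fy=3.5,interpolation=3)
c=np.zeros((560,800,3),np.uint8);c[:a.shape[0],:480]=a;c[:b.shape[0],480:480+b.shape[1]]=b
cv2.imwrite("pics/crop1.png",np.clip(c[:,:,::-1]*1.8,0,255).astype(np.uint8))
P=lambda *p:print(p,bydepth(list(p),d,K,D,W).round(4).tolist())
P((353,176),(425,176),(389,230),(355,229),(424,229),(389,190),(407,224),(371,218))
P((110,215),(160,205),(175,270),(120,280),(145,245),(140,307),(174,289),(157,298),(185,138),(292,125),(475,338))
# bed plane fit
m=np.zeros(d.shape,np.uint8);cv2.fillPoly(m,[np.array([(108,215),(160,205),(176,268),(122,282)])],1)
v,u=np.nonzero(m);p=bydepth(np.c_[u,v],d,K,D,W)
c0=p.mean(0);n=np.linalg.svd(p-c0)[2][2];n*=np.sign(n[2]);print("bed n",n,c0,np.degrees(np.arccos(n[2])),((p-c0)@n).std())
E
```

```text
((353, 176), (425, 176), (389, 230), (355, 229), (424, 229), (389, 190), (407, 224), (371, 218)) [[0.6887, -0.1511, 0.0305], [0.6907, -0.3022, 0.0303], [0.5768, -0.2265, 0.0182], [0.5786, -0.156, 0.016], [0.58, -0.2999, 0.017], [0.659, -0.2259, 0.0316], [0.59, -0.2643, 0.0181], [0.6022, -0.1894, 0.0171]]
((110, 215), (160, 205), (175, 270), (120, 280), (145, 245), (140, 307), (174, 289), (157, 298), (185, 138), (292, 125), (475, 338)) [[0.5799, 0.3182, 0.116], [0.6071, 0.2316, 0.0893], [0.4836, 0.2034, 0.0561], [0.459, 0.2993, 0.0894], [0.5286, 0.258, 0.0822], [0.4064, 0.248, 0.1215], [0.4439, 0.1976, 0.0797], [0.4263, 0.229, 0.0805], [0.7513, 0.1935, 0.0745], [0.7778, -0.0236, 0.0844], [0.3558, -0.3607, 0.1392]]
bed n [-0.24761172  0.93767992  0.24381305] [0.53098136 0.26205014 0.0922861 ] 75.88830028926535 0.029625639694149584
```

View pics/crop1.png

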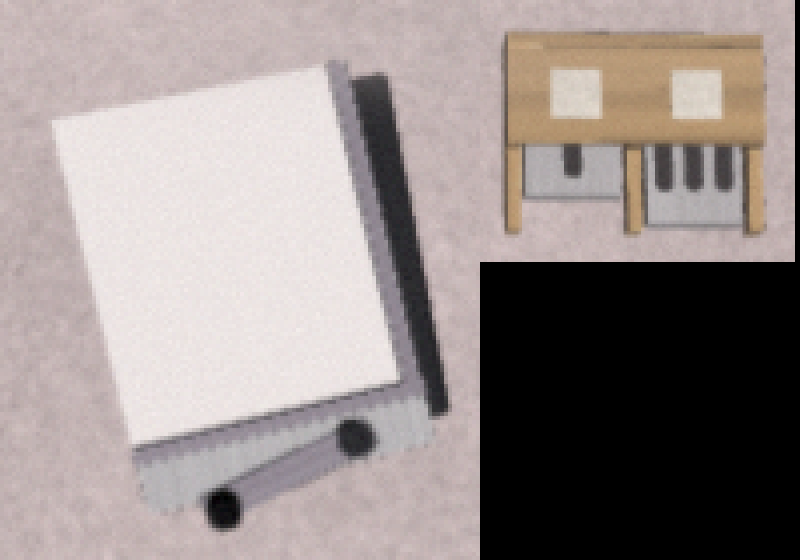

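```bash
cat > bed.py <<'E'
from h import *
def fitbed(tag="top",roi=(85,180,205,300)):
    im,d,K,D,W=load(tag);x0,y0,x1,y1=roi
    g=im.min(2).astype(int);m=np.zeros(d.shape,np.uint8)
    s=g[y0:y1,x0:x1];t,mm=cv2.threshold(s.astype(np.uint8),0,255,cv2.THRESH_OTSU)
    n,l,st,_=cv2.connectedComponentsWithStats(mm);k=1+st[1:,4].argmax();m[y0:y1,x0:x1]=(l==k)
    e=cv2.erode(m,np.ones((5,5)));v,u=np.nonzero((e>0)&(d>0));p=bydepth(np.c_[u,v],d,K,D,W)
    A=np.c_[p[:,:2],np.ones(len(p))];w=np.ones(len(p),bool)
    for _ in range(4):
        c=np.linalg.lstsq(A[w],p[w,2],rcond=None)[0];w=abs(A@c-p[:,2])<.004
    nrm=np.array([-c[0],-c[1],1]);nrm/=np.linalg.norm(nrm)
    cs,_=cv2.findContours(m,cv2.RETR_EXTERNAL,cv2.CHAIN_APPROX_NONE);q=max(cs,key=len)
    hull=cv2.minAreaRect(q)
    vv,o=ray(q.reshape(-1,2),K,D,W);p0=np.array([0,0,c[2]]);t=((p0-o)@nrm)/(vv@nrm);P=o+vv*t[:,None]
    return m,q.reshape(-1,2),P,nrm,w.mean()
if __name__=="__main__":
    m,q,P,n,f=fitbed();print("n",n,np.degrees(np.arccos(n[2])),f,m.sum())
    a=cv2.approxPolyDP(cv2.convexHull(q.astype(np.int32).reshape(-1,1,2)),5,True).reshape(-1,2)
    for c in a:
        i=np.abs(q-c).sum(1).argmin();print(c,P[i].round(4))
    # edge fits in the plane: guess axes
    ex=np.array([.97,.2,0]);
    for it in range(3):
        ex-=n*(ex@n);ex/=np.linalg.norm(ex);ey=np.cross(n,ex);X=P@ex;Y=P@ey
        hi=(abs(Y-np.percentile(Y,98))<.006)&(X>np.percentile(X,25))&(X<X.max()-.02) if it==0 else (abs(Y-np.median(Y[hi]))<.003)
        s=np.polyfit(X[hi],Y[hi],1)[0];ex=ex+s*ey;
        print("slope",s,hi.sum())
    ex-=n*(ex@n);ex/=np.linalg.norm(ex);ey=np.cross(n,ex);X=P@ex;Y=P@ey
    top=np.median(X[X>X.max()-.006]);left=np.median(Y[Y>Y.max()-.006])
    print("extent",top-np.median(X[X<X.min()+.006]),left-np.median(Y[Y<Y.min()+.006]))
    o=ex*(top-.16)+ey*(left-.13)+n*(P@n).mean()
    B=np.eye(4);B[:3,:3]=np.c_[ex,ey,n];B[:3,3]=o;np.save("B.npy",B);print(B.round(4))
    print("pivot",(B@[-.02,.029,.0505,1])[:3],"seat",(B@[.048,.029,.0075,1])[:3])
    im,d,K,D,W=load("top")
    # dark knob blobs, plane of knob top z_bed=.0615
    s=(im.max(2)<45).astype(np.uint8);nn,l,st,ce=cv2.connectedComponentsWithStats(s[290:320,120:185])
    for i in range(1,nn):
        if st[i,4]>15:
            px=ce[i]+[120,290];v,c=ray(px,K,D,W);p0=(B@[0,0,.0615,1])[:3]
            t=((p0-c)@n)/(v[0]@n);w=c+v[0]*t;print("blob",px,st[i,4],w.round(4),(np.linalg.inv(B)@np.r_[w,1]).round(4))
E
python3 bed.py
python3 - <<'E'
from h import *
im,d,K,D,W=load("top")
# rack roof: wood mask by colour
h=cv2.cvtColor(im,cv2.COLOR_RGB2HSV);s=im[165:240,340:440].astype(int)
m=((s[...,0]-s[...,2])>35).astype(np.uint8);v,u=np.nonzero(m);u+=340;v+=165
P=onplane(np.c_[u,v],.030,K,D,W);roof=P[v<203]
print("roof rect",cv2.minAreaRect(roof[:,:2].astype(np.float32)))
fr=P[v<=205]
for c in (352,353,360,370,389,400,415,424,426):
    q=v[u==c]; print(c,q.min() if len(q) else None,q.max() if len(q) else None)
E
```

```text
n [-0.10786584 -0.22757703  0.96776736] 14.586768628831326 0.1307557442096521 12759
[204 180] [0.6651 0.1521 0.068 ]
[204 299] [0.4283 0.1466 0.0403]
[ 85 299] [0.422  0.363  0.0905]
[ 85 180] [0.648  0.3711 0.1176]
slope -0.1405388764151235 37
slope 0.0015279713364303212 122
slope 1.648333664900865e-08 122
extent 0.23421556324902798 0.22354135340838885
[[ 0.9922 -0.0617 -0.1079  0.4988]
 [ 0.0358  0.9731 -0.2276  0.2389]
 [ 0.119   0.222   0.9678  0.0698]
 [ 0.      0.      0.      1.    ]]
pivot [0.47167065 0.25487171 0.12274539] seat [0.54378177 0.26709059 0.08922397]
blob [173.44 291.16] 25 [0.4367 0.1898 0.1149] [-0.058  -0.034   0.0615  1.    ]
blob [140.51470588 306.72058824] 68 [0.4067 0.246  0.1248] [-0.0845  0.0249  0.0615  1.    ]
roof rect ((0.6606090068817139, -0.2256653606891632), (0.053872883319854736, 0.1501910388469696), 0.69582599401474)
352 None None
353 178 229
360 196 204
370 200 204
389 180 229
400 181 203
415 180 203
424 180 229
426 None None
```

```bash
sed -i 's/t,mm=cv2.threshold.*/mm=(cv2.GaussianBlur(s.astype(np.uint8),(3,3),0)>TH).astype(np.uint8)/; s/^from h import \*/from h import *\nTH=116/' bed.py
python3 - <<'E'
from h import *
im=load("top")[0];g=im.min(2);print(g[245,80:200:4],g[185:300:4,145],)
g=g[210:270,120:165];print(np.percentile(g,[2,50,98]))
E
python3 bed.py
```

```text
[ 98  98 100  98  97  99  99 125 126 126 127 126 127 126 127 126 127 127
 125 124 128 127 126 125 126  77  26  27 103 103] [106 102 103 101 124 126 126 127 126 127 127 125 128 126 127 127 127 129
 125 127 128 126 125 124 125  72  80 100 101]
[124. 127. 129.]
n [-0.18152069 -0.31304815  0.9322291 ] 21.21499916257726 0.9299731460442058 5557
[164 197] [0.6228 0.2242 0.0914]
[183 273] [0.4784 0.1884 0.0513]
[118 289] [0.4424 0.3041 0.0831]
[ 98 211] [0.5859 0.339  0.1228]
slope 0.09685914199963068 33
slope 0.0011084559851535845 81
slope 2.0611371648280088e-07 81
extent 0.15507533787766647 0.12526994825292376
[[ 0.9406 -0.2871 -0.1815  0.4741]
 [ 0.2214  0.9236 -0.313   0.1832]
 [ 0.2575  0.2542  0.9322  0.0487]
 [ 0.      0.      0.      1.    ]]
pivot [0.43779442 0.18975776 0.09799601] seat [0.50955782 0.21827733 0.07542059]
blob [173.44 291.16] 25 [0.4371 0.1909 0.1101] [-0.0173  0.0334  0.0615  1.    ]
blob [140.51470588 306.72058824] 68 [0.4068 0.2466 0.1229] [-0.0301  0.0967  0.0615  1.    ]
```

```bash
cat >> h.py <<'E'
def down(yaw):  # tool x heading yaw (deg), z down
    a=np.radians(yaw);x=np.array([np.cos(a),np.sin(a),0]);z=np.array([0,0,-1.]);return np.c_[x,np.cross(z,x),z]
def delta(p,Rt,o=None):
    o=o or r.get_obs();R0=R.from_rotvec(o["orientation"]).as_matrix()
    s=R0.T@(np.array(p)-o["tcp_pos"])*1000;t=R.from_matrix(R0.T@Rt).as_rotvec()
    print("shift",s.round(1).tolist(),"turn",t.round(3).tolist());return s,t
E
python3 - <<'E'
from h import *
im,d,K,D,W=load("top");print(bydepth([(367,318),(335,318),(403,323),(385,335),(240,250),(450,225),(260,282)],d,K,D,W).round(3).tolist())
delta([.605,-.262,.20],down(180))
E
```

```text
[[0.395, -0.178, 0.029], [0.394, -0.114, 0.027], [0.385, -0.25, 0.031], [0.361, -0.214, 0.028], [0.534, 0.084, -0.001], [0.588, -0.353, 0.022], [0.466, 0.039, 0.011]]
shift [-658.8, -650.6, 31.6] turn [-0.002, -0.0, -0.445]
```

Call:
play_rows([
  [0, [-659, -651, 31], [0, 0, -0.445]],
  [0, [-659, -651, 31], [0, 0, -0.445]],
  [0, [-659, -651, 31], [0, 0, -0.445]],
  [0, [-659, -651, 31], [0, 0, -0.445]],
  [0, [-659, -651, 31], [0, 0, -0.445]],
  [0, [-659, -651, 31], [0, 0, -0.445]],
  [0, [-659, -651, 31], [0, 0, -0.445]],
  [0, [-659, -651, 31], [0, 0, -0.445]],
])

```text
clock: 1.1
tcp_pos: [0.4603, 0.1373, 0.2147]
orientation: [0.001, -3.141, 0.002]
contact_force: [0.6, -0.1, -0.3]
grip_width: -0.0
```

```bash
python3 -c "
from h import *
o=r.get_obs();print(o['tcp_pos'],o['joints'],o['clock']);delta([.605,-.262,.14],down(180),o)"
```

```text
[0.46028081 0.13727102 0.21466746] [-0.54329569  0.17316919  0.13800036  2.03324038 -0.02801662  0.93795588
  1.18048043] 1.1
shift [-144.6, -399.2, 75.2] turn [-0.001, -0.0, 0.0]
```

Call:
play_rows([
  [0, [-145, -399, 75], [0, 0, 0]],
  [0, [-145, -399, 75], [0, 0, 0]],
  [0, [-145, -399, 75], [0, 0, 0]],
  [0, [-145, -399, 75], [0, 0, 0]],
  [0, [-145, -399, 75], [0, 0, 0]],
  [0, [-145, -399, 75], [0, 0, 0]],
  [0, [-145, -399, 75], [0, 0, 0]],
  [0, [-145, -399, 75], [0, 0, 0]],
])

```text
clock: 2.1
tcp_pos: [0.6041, -0.2679, 0.1387]
orientation: [-0.011, -3.139, 0.007]
contact_force: [-0.0, 0.5, -0.1]
grip_width: -0.0003
```

```bash
python3 -c "
from h import *
im,d,K,D,W=grab('wrist','w1');o=r.get_obs();print(o['tcp_pos'],o['joints'],o['clock'],(d>0).mean());
c,_=cv2.projectPoints(np.linalg.inv(W)[:3,:3]@np.array([.605,-.262,.015])+np.linalg.inv(W)[:3,3],np.zeros(3),np.zeros(3),K,D);print(c)
cv2.imwrite('pics/w1b.png',np.clip(im[:,:,::-1]*1.6,0,255).astype(np.uint8))"
```

```text
[ 0.60440517 -0.26444099  0.13890959] [ 0.10774869  0.55825331  0.29468346  1.6901628  -0.19050214  0.92325033
  2.04295017] 2.15 0.9959635416666667
[[[327.25940654 233.21015008]]]
```

View pics/w1b.png

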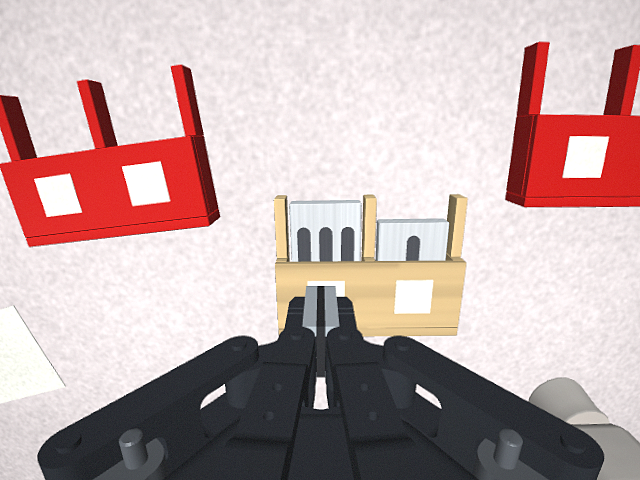

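The wrist view confirms the choice. The three-finger long plate has its front edge at about (288–361,202), and the one-finger plate is at (412,240). The roof edge is at row 262.

```bash
python3 -c "
from h import *
im,d,K,D,W=load('w1')
print(onplane([(289,202),(361,202),(378,220)],.015,K,D,W).round(4).tolist(),onplane([(276,262),(465,262)],.030,K,D,W).round(4).tolist(),onplane([(282,196),(458,196)],.018,K,D,W).round(4).tolist())
print(bydepth([(320,225),(320,272)],d,K,D,W).round(4))
delta([.601,-.262,.03],down(180))"
```

```text
[[0.5788, -0.2926, 0.015], [0.5791, -0.235, 0.015], [0.594, -0.2208, 0.015]] [[0.6243, -0.3031, 0.03], [0.6252, -0.1517, 0.03]] [[0.5734, -0.2977, 0.018], [0.574, -0.1586, 0.018]]
[[ 0.5974 -0.2679  0.017 ]
 [ 0.6328 -0.2681  0.0307]]
shift [3.1, 2.7, 108.9] turn [-0.002, -0.003, -0.004]
```

Call:
play_rows([
  [0, [4, 1, 60], [0, 0, 0]],
  [0, [4, 1, 105], [0, 0, 0]],
  [0, [4, 1, 117], [0, 0, 0]],
  [0, [4, 1, 120], [0, 0, 0]],
  [0, [4, 1, 122], [0, 0, 0]],
  [0, [4, 1, 124], [0, 0, 0]],
])

```text
clock: 2.9
tcp_pos: [0.6013, -0.2641, 0.0166]
orientation: [0.006, 3.141, -0.005]
contact_force: [0.5, -0.3, 0.4]
grip_width: 0.0002
```

Call:
play_rows([
  [0, [0, 0, 2], [0, 0, 0]],
  [0, [0, 0, 3], [0, 0, 0]],
  [0, [0, 0, 3], [0, 0, 0]],
])

```text
clock: 3.28
tcp_pos: [0.6019, -0.2643, 0.0151]
orientation: [0.006, 3.14, -0.005]
contact_force: [-2.2, 1.8, 8.6]
grip_width: -0.0
```

Call:
play_rows([
  [0, [0, 0, 2.8], [0, 0, 0]],
  [0, [8, 0, 2.8], [0, 0, 0]],
  [0, [20, 0, 2.8], [0, 0, 0]],
  [0, [32, 0, 2.8], [0, 0, 0]],
  [0, [44, 0, 2.8], [0, 0, 0]],
  [0, [56, 0, 2.8], [0, 0, 0]],
  [0, [68, 0, 2.8], [0, 0, 0]],
  [0, [80, 0, 2.8], [0, 0, 0]],
])

```text
clock: 4.28
tcp_pos: [0.5262, -0.2654, 0.0151]
orientation: [0.005, 3.131, -0.009]
contact_force: [3.6, 0.2, 11.6]
grip_width: -0.0002
```

```bash
python3 -c "
from h import *
im,d,K,D,W=grab('top','t2');o=r.get_obs();print(o['tcp_pos'],o['contact_force'])
cv2.imwrite('pics/t2.png',np.clip(cv2.resize(im[160:300,330:450],None,fx=4,fy=4)[:,:,::-1]*1.7,0,255).astype(np.uint8))"
```

```text
[ 0.52437218 -0.26552019  0.01508236] [ 2.31216686  1.33806052 11.99130825]
```

View pics/t2.png

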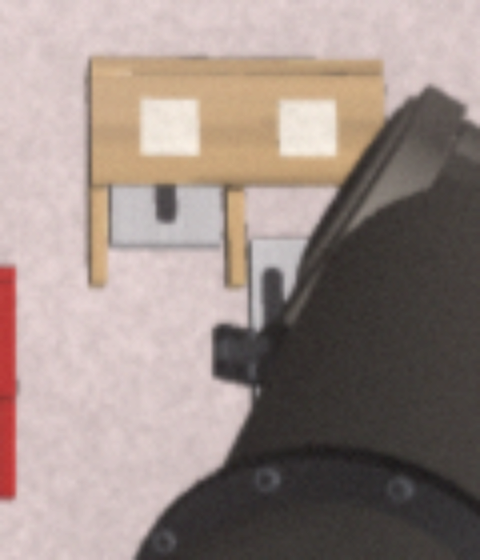

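The plate is following. Its rear edge, at crop row 240, is still about 25 mm inside the mouth.

Call:
play_rows([
  [0, [6, 0, 2.8], [0, 0, 0]],
  [0, [15, 0, 2.8], [0, 0, 0]],
  [0, [25, 0, 2.8], [0, 0, 0]],
  [0, [33, 0, 2.8], [0, 0, 0]],
  [0, [33, 0, 2.8], [0, 0, 0]],
  [0, [33, 0, -5], [0, 0, 0]],
  [40, [33, 0, -50], [0, 0, 0]],
  [85, [33, 0, -90], [0, 0, 0]],
])

```text
clock: 5.32
tcp_pos: [0.4901, -0.2648, 0.1059]
orientation: [0.007, 3.133, -0.008]
contact_force: [0.2, 0.0, -0.6]
grip_width: 0.0357
```

```bash
python3 -c "
from h import *
im,d,K,D,W=grab('wrist','w2');o=r.get_obs();print(o['tcp_pos'],o['contact_force'],o['grip_width'])
cv2.imwrite('pics/w2.png',im[:,:,::-1])"
```

```text
[ 0.49274874 -0.26639128  0.11092593] [ 1.73469816 -0.11598386  2.8611385 ] 0.04312264346139522
```

View pics/w2.png

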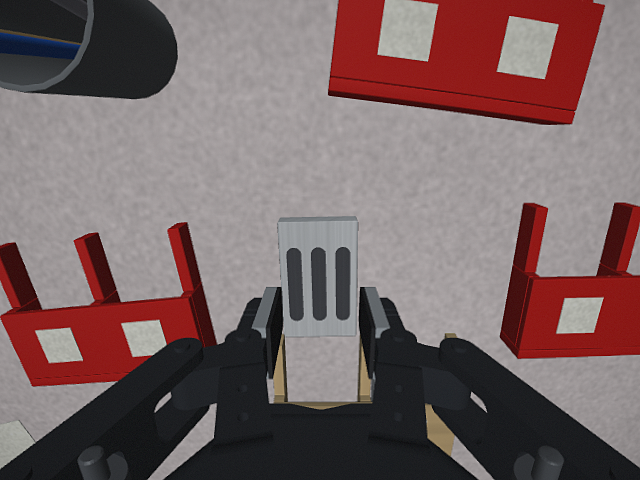

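The plate is out: its top face spans px (278,220)–(357,335), just in front of the bay walls at (280,345) and (366,345).

```bash
python3 -c "
from h import *
im,d,K,D,W=load('w2')
p=onplane([(278,221),(357,219),(282,335),(357,335)],.015,K,D,W);print(p.round(4).tolist(),p.mean(0))
print(onplane([(280,337),(366,337)],.018,K,D,W).round(4).tolist())
c=p.mean(0)
delta([c[0],c[1],.06],down(180))"
```

```text
[[0.4731, -0.2948, 0.015], [0.4718, -0.2385, 0.015], [0.5676, -0.2957, 0.015], [0.5676, -0.2356, 0.015]] [ 0.5200282  -0.26612745  0.015     ]
[[0.5674, -0.297, 0.018], [0.5675, -0.2287, 0.018]]
shift [-26.5, 0.8, 51.3] turn [-0.008, 0.015, -0.005]
```

Call:
play_rows([
  [85, [-26.5, 1, 51], [-0.008, 0.015, -0.005]],
  [85, [-26.5, 1, 85], [-0.008, 0.015, -0.005]],
  [85, [-26.5, 1, 108], [-0.008, 0.015, -0.005]],
  [85, [-26.5, 1, 112.5], [-0.008, 0.015, -0.005]],
  [85, [-26.5, 1, 112.5], [-0.008, 0.015, -0.005]],
  [50, [-26.5, 1, 112.5], [-0.008, 0.015, -0.005]],
  [50, [-26.5, 1, 112.5], [-0.008, 0.015, -0.005]],
  [50, [-26.5, 1, 112.5], [-0.008, 0.015, -0.005]],
], squeeze=40)

```text
clock: 6.38
tcp_pos: [0.5218, -0.2668, 0.0]
orientation: [0.001, 3.139, -0.001]
contact_force: [-0.9, 0.9, 7.2]
grip_width: 0.0572
```

Call:
play_rows([
  [50, [0, 0, 0], [0, 0, 0]],
  [50, [0, 0, -10], [0, 0, 0]],
  [50, [0, 0, -40], [0, 0, 0]],
  [50, [0, 0, -90], [0, 0, 0]],
  [50, [0, 0, -140], [0, 0, 0]],
  [50, [0, 0, -200], [0, 0, 0]],
  [50, [0, 0, -200], [0, 0, 0]],
], squeeze=60)

```text
clock: 7.25
tcp_pos: [0.524, -0.2683, 0.2056]
orientation: [0.002, 3.13, -0.006]
contact_force: [1.0, 0.8, -1.2]
grip_width: 0.0561
```

```bash
cat > place.py <<'E'
from h import *
import sys
B=np.load("B.npy")
# tool: z=-bed z, x = -bed x, y = bed y ; plate centre: 'c' ahead/behind TCP along tool z (m)
Rt=np.c_[-B[:3,0],B[:3,1],-B[:3,2]]
def goal(bx,by,h,c): # plate bottom h above bed; c = plate centre offset from TCP along tool z
    return (B@np.r_[bx,by,.0075+h,1])[:3]-Rt[:,2]*c
E
python3 - <<'E'
from place import *
o=r.get_obs();print(o['tcp_pos'],o['joints'],o['grip_width'],o['contact_force'])
im,d,K,D,W=grab('wrist','w3');cv2.imwrite('pics/w3.png',im[:,:,::-1])
print(Rt.round(3)); p=goal(.09,.075,.05,-.0075);print(p);delta(p,Rt,o)
E
```

```text
[ 0.52399133 -0.268325    0.20561483] [ 0.1072029   0.36496756  0.33259703  1.82229903 -0.14388518  0.9653683
  2.06997259] 0.05606055106512925 [ 1.03821369  0.78629446 -1.19197429]
[[-0.941 -0.287  0.182]
 [-0.221  0.924  0.313]
 [-0.258  0.254 -0.932]]
[0.52814224 0.25675733 0.13755076]
shift [-2.8, 525.3, 66.2] turn [-0.299, -0.216, -0.262]
```

View pics/w3.png

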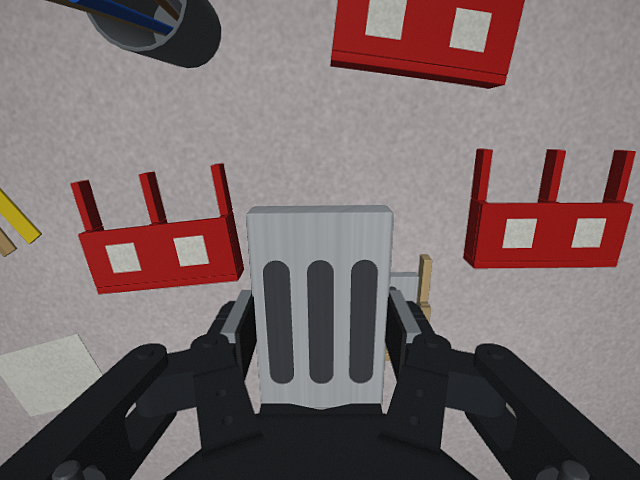

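The plate is held square; its top face spans (247,212)–(392,405). I'll fit its tilt and offset in the tool frame.

```bash
cat > held.py <<'E'
from h import *
def held(tag,box=(262,225,378,395)):
    im,d,K,D,W=load(tag);T=np.array(r.camera_model("wrist")["T_tool_cam"])
    x0,y0,x1,y1=box;u,v=np.meshgrid(np.arange(x0,x1),np.arange(y0,y1));px=np.c_[u.ravel(),v.ravel()]
    p=bydepth(px,d,K,D,T);A=np.c_[p[:,:2],np.ones(len(p))];w=np.ones(len(p),bool)
    for _ in range(5):
        c=np.linalg.lstsq(A[w],p[w,2],rcond=None)[0];w=abs(A@c-p[:,2])<.004
    print("tool z of plate top = a x+b y+c",c.round(4),w.mean())
    z=c[2];return onplane([(248,213),(392,212)],z,K,D,T)
print(held("w3").round(4))
E
python3 held.py
```

```text
tool z of plate top = a x+b y+c [-0.0021 -0.002  -0.0155] 0.9958924949290061
[[ 0.0483 -0.0274 -0.0155]
 [ 0.0487  0.0283 -0.0155]]
```

Call:
play_rows([
  [50, [0, 60, 0], [0, 0, 0]],
  [50, [0, 120, 0], [-0.07, -0.05, -0.06]],
  [50, [0, 180, 0], [-0.14, -0.1, -0.12]],
  [50, [0, 240, 0], [-0.2, -0.15, -0.18]],
  [50, [0, 300, 0], [-0.26, -0.19, -0.23]],
  [50, [0, 355, 5], [-0.3, -0.216, -0.262]],
  [50, [-1, 410, 15], [-0.3, -0.216, -0.262]],
  [50, [-2, 455, 25], [-0.3, -0.216, -0.262]],
])

```text
clock: 8.3
tcp_pos: [0.523, 0.1893, 0.1748]
orientation: [-0.383, 2.866, 0.433]
contact_force: [0.5, -0.2, -1.4]
grip_width: 0.0565
```

```bash
python3 - <<'E'
from place import *
o=r.get_obs();print(o['tcp_pos'],o['joints'],o['grip_width'],o['clock'])
delta(goal(.092,.078,.05,-.008),Rt,o)
E
```

```text
[0.52297296 0.18931891 0.17479772] [-0.29254329  0.25055691 -0.02510923  2.09864278 -0.4628307   0.56723274
  1.88553993] 0.056484869427160765 8.3
shift [-12.5, 54.1, 57.4] turn [0.004, -0.007, -0.002]
```

Call:
play_rows([
  [50, [-10, 30, 10], [0, -0.005, 0]],
  [50, [-12, 54, 25], [0.004, -0.007, 0]],
  [50, [-12, 54, 57], [0.004, -0.007, 0]],
  [50, [-12, 54, 57], [0.004, -0.007, 0]],
])

```text
clock: 8.8
tcp_pos: [0.5257, 0.2595, 0.1349]
orientation: [-0.383, 2.867, 0.426]
contact_force: [0.5, -0.8, -1.0]
grip_width: 0.0563
```

```bash
python3 - <<'E'
from place import *
o=r.get_obs();print(o['tcp_pos'],o['grip_width'],o['clock'])
im,d,K,D,W=grab('wrist','w4');cv2.imwrite('pics/w4.png',im[:,:,::-1])
delta(goal(.092,.078,.005,-.008),Rt,o)
E
```

```text
[0.52570809 0.25948569 0.13494658] 0.05627919138420517 8.8
shift [-4.7, 0.5, 42.6] turn [-0.0, -0.008, -0.002]
```

View pics/w4.png

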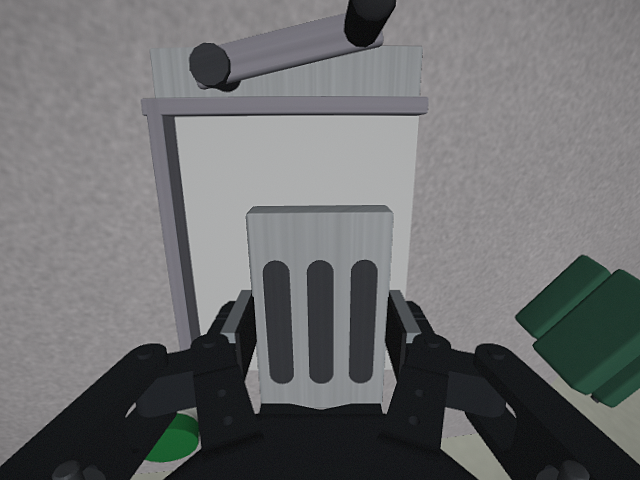

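The plate is square over the bed. The short fence's edge is at row ~112, the long fence's at col ~165, and the knob at (370,15). I'll check the bed frame against this view.

```bash
python3 - <<'E'
from place import *
im,d,K,D,W=load('w4');Bi=np.linalg.inv(B)
px=[(230,140),(300,140),(380,140),(210,190),(300,190),(390,190),(205,280)]
p=bydepth(px,d,K,D,W);print("bed surf",(np.c_[p,np.ones(7)]@Bi.T)[:,:3].round(4).tolist())
def onbed(px,z):
    v,c=ray(px,K,D,W);n=B[:3,2];p0=(B@[0,0,z,1])[:3];t=((p0-c)@n)/(v@n);q=c+v*t[:,None];return (np.c_[q,np.ones(len(q))]@Bi.T)[:,:3].round(4).tolist()
print("fence inner z16",onbed([(162,114),(300,114),(420,113),(172,190)],.016),"bed foot",onbed([(177,117)],0),"knob top",onbed([(372,5),(210,62)],.0615))
E
```

```text
bed surf [[0.0132, 0.03, 0.0014], [0.0134, 0.0679, 0.0006], [0.0134, 0.1113, 0.0006], [0.0405, 0.0162, 0.0001], [0.0405, 0.0674, 0.0013], [0.0405, 0.118, 0.0014], [0.0951, 0.0084, 0.0019]]
fence inner z16 [[0.0002, 0.0009, 0.016], [0.0009, 0.069, 0.016], [0.0003, 0.1277, 0.016], [0.0379, 0.0014, 0.016]] bed foot [[0.0009, 0.0018, 0.0]] knob top [[-0.0316, 0.0963, 0.0615], [-0.0141, 0.0402, 0.0615]]
```

Call:
play_rows([
  [50, [-4, 0.5, 25], [0, -0.008, 0]],
  [50, [-5, 0.5, 38], [0, -0.008, 0]],
  [50, [-5, 0.5, 43], [0, -0.008, 0]],
  [50, [-5, 0.5, 44.5], [0, -0.008, 0]],
  [50, [-5, 0.5, 46], [0, -0.008, 0]],
  [50, [-5, 0.5, 46], [0, -0.008, 0]],
])

```text
clock: 9.6
tcp_pos: [0.5398, 0.2748, 0.0953]
orientation: [-0.378, 2.857, 0.427]
contact_force: [-0.2, -0.3, -2.4]
grip_width: 0.0564
```

```bash
python3 - <<'E'
from place import *
delta(goal(.092,.078,.001,-.008),Rt)
E
```

```text
shift [2.1, 0.4, 2.4] turn [-0.0, 0.003, -0.003]
```

Call:
play_rows([
  [50, [0, 0, 1.5], [0, 0, 0]],
  [50, [0, 0, 2.5], [0, 0, 0]],
  [50, [0, 0, 3], [0, 0, 0]],
])

```text
clock: 9.98
tcp_pos: [0.5407, 0.2755, 0.0936]
orientation: [-0.378, 2.855, 0.428]
contact_force: [-5.8, -6.0, 13.7]
grip_width: 0.0561
```

Call:
play_rows([
  [85, [0, 0, 0], [0, 0, 0]],
  [85, [0, 0, 0], [0, 0, 0]],
  [85, [0, 0, -30], [0, 0, 0]],
  [85, [0, 0, -80], [0, 0, 0]],
  [85, [0, 0, -130], [0, 0, 0]],
  [85, [0, 0, -130], [0, 0, 0]],
])

```text
clock: 10.72
tcp_pos: [0.5187, 0.2344, 0.2188]
orientation: [-0.375, 2.848, 0.429]
contact_force: [-0.4, 0.8, -0.0]
grip_width: 0.0852
```

```bash
python3 - <<'E'
from place import *
o=r.get_obs();print(o['tcp_pos'],o['grip_width'],o['clock'])
im,d,K,D,W=grab('wrist','w5');cv2.imwrite('pics/w5.png',im[:,:,::-1])
E
```

```text
[0.51866363 0.23444479 0.21883028] 0.08523075261190009 10.725
```

View pics/w5.png

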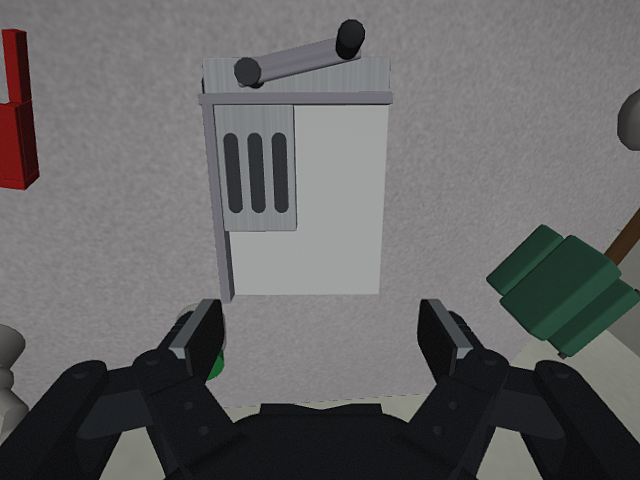

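The plate is seated in the low corner, with its face spanning (218,105)–(297,230) against both fences. Next I'll verify that numerically and plan the latch swing.

```bash
cat > latch.py <<'E'
from place import *
Bi=np.linalg.inv(B)
Rv=down(240)
def knob(phi):return (B@[-.02+.068*np.sin(phi),.029+.068*np.cos(phi),.0505,1])[:3]
def tcp(phi,dz=0):return knob(phi)+[0,0,-.015+dz]
def onbed(px,z,K,D,W):
    v,c=ray(px,K,D,W);n=B[:3,2];p0=(B@[0,0,z,1])[:3];t=((p0-c)@n)/(v@n);q=c+v*t[:,None];return (np.c_[q,np.ones(len(q))]@Bi.T)[:,:3].round(4).tolist()
E
python3 - <<'E'
from latch import *
im,d,K,D,W=load('w5')
print("plate far corners (want x.096,y.058)",onbed([(297,231),(229,232),(294,106)],.015,K,D,W))
k=im[10:65,320:375].max(2)<50;v,u=np.nonzero(k);print("knob",u.min()+320,u.max()+320,v.min()+10,v.max()+10,onbed([(351,30),(351,34)],.0615,K,D,W))
print(knob(-.15));delta(tcp(-.15,.08),Rv)
E
```

```text
plate far corners (want x.096,y.058) [[0.0969, 0.0603, 0.015], [0.0976, 0.0051, 0.015], [0.0022, 0.0602, 0.015]]
knob 333 364 20 64 [[-0.0358, 0.0967, 0.0615], [-0.0337, 0.0968, 0.0615]]
[0.40893627 0.24960427 0.11247366]
shift [109.1, 34.6, 20.5] turn [0.141, 0.359, -0.775]
```

Call:
play_rows([
  [40, [30, 10, 5], [0.04, 0.09, -0.19]],
  [40, [60, 20, 10], [0.07, 0.18, -0.39]],
  [40, [90, 30, 15], [0.11, 0.27, -0.58]],
  [40, [109, 34, 20], [0.141, 0.359, -0.775]],
  [40, [109, 34, 20], [0.141, 0.359, -0.775]],
  [40, [109, 34, 20], [0.141, 0.359, -0.775]],
  [40, [109, 34, 20], [0.141, 0.359, -0.775]],
])

```text
clock: 11.65
tcp_pos: [0.4089, 0.2486, 0.1769]
orientation: [1.567, -2.722, -0.002]
contact_force: [-0.3, 0.3, 0.3]
grip_width: 0.0401
```

```bash
python3 - <<'E'
from latch import *
o=r.get_obs();print(o['tcp_pos'],o['joints'],o['grip_width'])
im,d,K,D,W=grab('wrist','w6');cv2.imwrite('pics/w6.png',im[:,:,::-1])
delta(tcp(-.16),Rv,o)
E
```

```text
[0.4089043  0.24855377 0.17693194] [-0.60105147  0.22543924 -0.08547385  2.06361379  0.02381865  0.85419602
  1.91583189] 0.04011155217968952
shift [-0.4, 0.8, 79.7] turn [0.001, -0.0, -0.002]
```

View pics/w6.png

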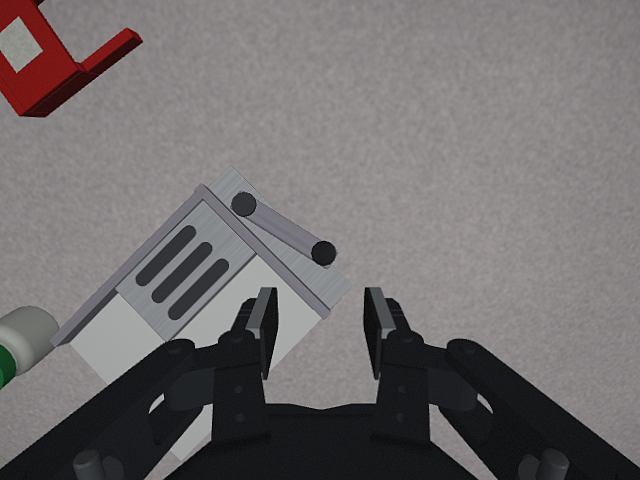

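The knob top is at (323,253), centred between the open pads. I'll descend and grip lightly.

Call:
play_rows([
  [40, [0, 1, 40], [0, 0, 0]],
  [40, [0, 1, 72], [0, 0, 0]],
  [40, [0, 1, 79], [0, 0, 0]],
  [40, [0, 1, 79], [0, 0, 0]],
  [10, [0, 1, 79], [0, 0, 0]],
  [10, [0, 1, 79], [0, 0, 0]],
], squeeze=20)

```text
clock: 12.45
tcp_pos: [0.4082, 0.2503, 0.0996]
orientation: [-1.567, 2.721, 0.004]
contact_force: [-3.6, 1.4, 4.9]
grip_width: 0.0152
```

```bash
python3 - <<'E'
from latch import *
im,d,K,D,W=load('w6');print("knob",onbed([(323,252)],.0615,K,D,W))
o=r.get_obs();print(o['grip_width'],o['contact_force'])
R0=R.from_rotvec(o["orientation"]).as_matrix();p0=tcp(-.17)
for p in np.linspace(-.17,1.6,15):print(round(p,2),(R0.T@(tcp(p)-p0)*1000).round(1).tolist())
delta(tcp(-.17),Rv,o)
E
```

```text
knob [[-0.0342, 0.0964, 0.0615]]
0.015192344345650729 [-3.59158319  1.40212594  4.86525405]
-0.17 [0.0, 0.0, 0.0]
-0.04 [-6.3, -5.3, -2.4]
0.08 [-11.9, -11.5, -4.6]
0.21 [-16.7, -18.4, -6.5]
0.34 [-20.7, -25.8, -8.0]
0.46 [-23.7, -33.7, -9.2]
0.59 [-25.9, -42.0, -10.0]
0.71 [-27.0, -50.5, -10.5]
0.84 [-27.1, -59.1, -10.5]
0.97 [-26.2, -67.7, -10.2]
1.09 [-24.3, -76.0, -9.5]
1.22 [-21.4, -84.0, -8.4]
1.35 [-17.6, -91.6, -6.9]
1.47 [-13.0, -98.6, -5.1]
1.6 [-7.5, -104.9, -3.0]
shift [1.3, -0.3, 2.5] turn [0.001, 0.002, -0.002]
```

Call:
play_rows([
  [10, [-6, -5, -2], [0, 0, 0]],
  [10, [-12, -11.5, -4.5], [0, 0, 0]],
  [10, [-17, -18.5, -6.5], [0, 0, 0]],
  [10, [-21, -26, -8], [0, 0, 0]],
  [10, [-24, -34, -9], [0, 0, 0]],
  [10, [-26, -42, -10], [0, 0, 0]],
  [10, [-27, -50.5, -10.5], [0, 0, 0]],
  [10, [-27, -59, -10.5], [0, 0, 0]],
])

```text
clock: 13.45
tcp_pos: [0.4748, 0.2479, 0.1121]
orientation: [-1.566, 2.714, 0.008]
contact_force: [-0.3, 8.9, 0.1]
grip_width: 0.0148
```

```bash
python3 - <<'E'
from latch import *
o=r.get_obs();print(o['grip_width'],o['contact_force'])
print((Bi@np.r_[o['tcp_pos']+[0,0,.0155],1]).round(4))
R0=R.from_rotvec(o["orientation"]).as_matrix()
for p in np.linspace(.9,1.64,7):print(round(p,2),(R0.T@(tcp(p)+[0,0,.002]-o["tcp_pos"])*1000).round(1).tolist())
delta(o["tcp_pos"],Rv,o)
E
```

```text
0.014837597256498893 [-0.26658063  8.91373343  0.13240396]
[0.0353 0.0796 0.0531 1.    ]
0.9 [5.9, -4.5, 2.5]
1.02 [7.2, -12.8, 3.0]
1.15 [9.5, -20.8, 3.9]
1.27 [12.7, -28.5, 5.1]
1.39 [16.7, -35.6, 6.6]
1.52 [21.6, -42.2, 8.4]
1.64 [27.1, -48.2, 10.5]
shift [0.0, 0.0, 0.0] turn [0.0, 0.01, -0.0]
```

Call:
play_rows([
  [10, [5, -7, 2], [0, 0, 0]],
  [10, [7, -13, 3], [0, 0, 0]],
  [10, [9.5, -21, 4], [0, 0, 0]],
  [10, [12.5, -28.5, 5], [0, 0, 0]],
  [10, [16.5, -35.5, 6.5], [0, 0, 0]],
  [10, [21.5, -42, 8.5], [0, 0, 0]],
  [10, [26, -47, 10], [0, 0, 0]],
  [10, [26, -47, 10], [0, 0, 0]],
])

```text
clock: 14.45
tcp_pos: [0.5029, 0.2041, 0.1028]
orientation: [-1.566, 2.711, 0.012]
contact_force: [-0.8, 7.4, 9.5]
grip_width: 0.0155
```

```bash
python3 - <<'E'
from latch import *
o=r.get_obs();print(o['grip_width'],o['contact_force'])
print((Bi@np.r_[o['tcp_pos']+[0,0,.0155],1]).round(4))
R0=R.from_rotvec(o["orientation"]).as_matrix()
for p in (1.57,1.64,1.7):print(round(p,2),(R0.T@(tcp(p)+[0,0,.002]-o["tcp_pos"])*1000).round(1).tolist())
E
```

```text
0.015487458102130048 [-0.84433843  7.3949363   9.49354301]
[0.0496 0.0288 0.0532 1.    ]
1.57 [-0.1, 1.3, 0.3]
1.64 [3.2, -1.9, 1.5]
1.7 [6.1, -4.5, 2.6]
```

Call:
play_rows([
  [10, [3, -2.5, 0.5], [0, 0, 0]],
  [10, [3, -2.5, 0], [0, 0, 0]],
  [40, [1, 0, 0], [0, 0, 0]],
  [40, [1, 0, 0], [0, 0, 0]],
  [40, [0, 0, -40], [0, 0, 0]],
  [40, [0, 0, -100], [0, 0, 0]],
  [40, [30, 0, -120], [0, 0, 0]],
  [40, [30, 0, -120], [0, 0, 0]],
])

```text
clock: 15.45
tcp_pos: [0.4874, 0.1737, 0.2237]
orientation: [-1.56, 2.713, 0.009]
contact_force: [0.4, -0.0, -0.3]
grip_width: 0.0398
```

```bash
python3 - <<'E'
from latch import *
o=r.get_obs();print(o['grip_width'],o['contact_force'],o['tcp_pos'])
im,d,K,D,W=grab('wrist','w7');cv2.imwrite('pics/w7.png',im[:,:,::-1])
E
```

```text
0.03983458129585115 [ 0.3594097  -0.00225022 -0.32671957] [0.48735504 0.17373479 0.22369744]
```

View pics/w7.png

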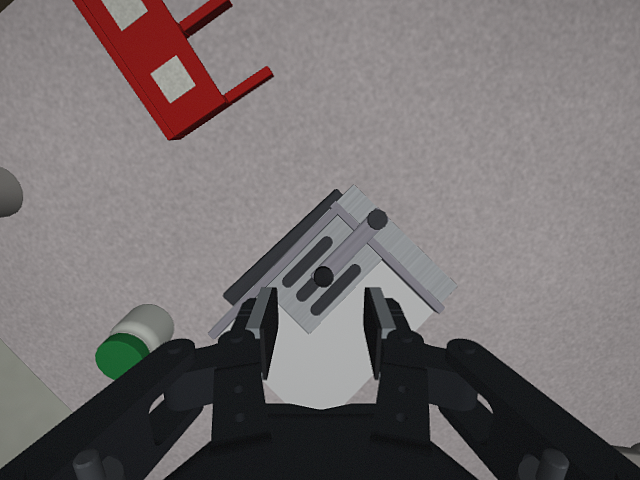

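The latch arm now lies across the plate, from the pivot at (377,218) to the knob at (323,277), and the fingers are clear. One numeric check before handing in.

```bash
python3 - <<'E'
from latch import *
im,d,K,D,W=load('w7')
k=np.array(onbed([(323,275)],.0615,K,D,W))[0];print("knob",k,"angle",np.arctan2(k[0]+.02,k[1]-.029))
print("plate corners, want (.096,.058),(.096,0),(0,.058):",onbed([(309,334),(383,259)],.015,K,D,W))
o=r.get_obs();print(o['clock'],np.abs(o['qvel']).max());r.hand_in()
E
```

```text
knob [0.0476 0.0294 0.0615] angle 1.5648792360888693
plate corners, want (.096,.058),(.096,0),(0,.058): [[0.0962, 0.0599, 0.015], [0.0004, 0.0604, 0.015]]
15.5 0.037872311771132636
the job is handed in; nothing more can be done
```

I handed the job in at 15.5 s, with the long plate in the stand's low corner and the latch swung across it. No verdict was reported.

- **What I did:** I pressed on the long plate and dragged it about 110 mm out of the plywood rack. I then gripped it by its sides, carried it over and set it on the upper part of the bed (the wrist read about 16 N at touchdown). After I let go, it slid into the low corner. I gripped the knob lightly, swung the latch to its stop, let go and moved clear.
- **Plate position:** the last wrist picture put the plate's far corners at about (96, 60) and (0, 60) mm in the bed's frame; a seated plate would show (96, 58) and (0, 58). That is within the 1–2 mm accuracy of my bed frame, and the plate is square to the fences.
- **Latch and contact:** the latch measured about 1.565 rad against its stop at 1.571. The contact force was near zero with the fingers clear.
- **Not checked:** I did not measure the short plate, plaster hand, jar or brush cup again at the end. The arm never went near the hand, jar or cup. After the drag the short plate still looked in place in its bay.

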